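# Hold-to-run self-test of a tachograph test box

## Task

Run the self-test of the black tachograph test box: switch it on at the power rocker by pressing the rocker's raised end fully down, then push the flat round output button fully in (it stays in), then press the big mushroom-headed test button fully down and keep it down - finish while still holding it pressed. Keep to that order, only press (nothing is picked up), and leave the ribbed speed knob, the chrome toggle, the brass sender, the amber lamp and the tachograph faceplate as they are.

Things in the scene. Friction and masses are not known exactly. Their poses are not given: they have to be found in the camera images.
- testbox: Black case fixed to the bench, 230 (x) by 340 mm (y), flat top panel 90 mm up. Origin: centre of its underside; z up; controls on its -x side. Yaw up to 0.4 rad either way. Control centres (x, y) in mm in its frame: power rocker (-45, 115), output button (-50, 43), toggle (-60, -32), test button (-45, -112), speed knob (28, -22; diameter 66, 36 high). Flush display at (55, 88).
- power_rocker (a joint): Black rocker, 36 mm long (box x), 22 wide, frame 3 mm high around it. Tilts about the box's y, pivot 5 mm above the panel; top is a V of two flat 18 mm halves meeting at the pivot. 0 rad = off: far (+x) half slopes up, its end 12.3 mm above the panel, near half level at 5 mm. 0.42 = on: far half level at 5 mm. Stiff (about 5 N near the end), no spring, stays where it is left. On: above 0.32.
- rocker_on_end (a point): Point on the middle of the width of the rocker's far (raised) half-face, 13 mm from the pivot (5 mm from the end edge); moves with the rocker: 10.3 mm above the panel when off, 5 mm when on.
- output_button (a joint): Latching output button: flat grey round head, diameter 24 mm, in a steel collar of diameter 31 mm, 4 mm high. Slides straight down. 0 m = out, head 12 mm above the panel; 0.006 m = in, head 6 mm above the panel. Stiff (about 4 N), no spring back, stays where it is left; firm stop at 0.006. Counts as in above 0.0045.
- output_top (a point): Centre of the output button's top face; moves with it.
- test_button (a joint): Test button: grey mushroom head, diameter 40 mm, slightly domed, on a stem in a steel collar. Spring return, no latch. 0 m = out, top 28 mm above the panel; 0.006 m = fully down, against a firm stop. Force 2.5 N at the start, 6 N fully down. Counts as held down above 0.0045.
- test_top (a point): Centre of the test button's domed top; moves with it.
- toggle_tip (a point): Tip of the slim chrome toggle lever (bat handle), about 34 mm above the panel; it leans towards the box's -x side. Flips easily; to be left alone.
- knob_mark (a point): End of the pointer line on the rim of the top face of the ribbed steel speed knob (30 mm from its axis, 36 mm above the panel). The knob stands at any setting; it turns easily and is to be left alone.
- sender: Loose brass sender body lying on the box's panel behind the test button, 95 mm long along its x, 27 mm across its hexagon (31 mm over the corners). Origin: underside of the hexagon. To be left alone.
- lamp: Loose squat amber glass warning lamp on the bench beside the box, diameter 80 mm, 60 mm high. Origin: centre of its underside. To be left alone.
- faceplate: Loose grey plastic tachograph faceplate lying face up on the bench beside the box, 182 mm (its x) by 58 mm, 14 mm thick. Origin: centre of its underside. To be left alone.

How it is judged:
On the way, in this order (a step that is already met when the one before it is completed fails the run):
1. power rocker switched on (value of joint power_rocker above 0.32 rad), for 0.2 s.
2. output button pushed in (value of joint output_button above 0.0045 m), for 0.2 s.
3. test button pressed down (value of joint test_button above 0.0045 m), for 0.3 s.
At the end, for the whole second after the job is handed in: Rocker on (above 0.32 of 0.42 rad), output button in (above 4.5 of 6 mm), test button held down by the fingers (above 4.5 of 6 mm, over 1.5 N); knob pointer and toggle tip within 6 mm, sender, lamp and faceplate within 15 mm of where they began (value of joint power_rocker above 0.32 rad and value of joint each of output_button, test_button above 0.0045 m and contact force between the fingers and testbox above 1.5 N and distance of each of knob_mark, toggle_tip from where it was at the start of the episode below 0.006 m and distance of each of sender, lamp, faceplate from where it was at the start of the episode below 0.015 m); the arm keeps its last pose, push and grip.
It fails at once if output button pressed in while the power is off (value of joint output_button above 0.004 m and value of joint power_rocker below 0.21 rad).
It fails at once if test button pressed before power is on and the output button is in (value of joint test_button above 0.003 m and (value of joint power_rocker below 0.21 rad or value of joint output_button below 0.003 m)).
It fails at once if speed knob turned or toggle flipped (distance of any of knob_mark, toggle_tip from where it was at the start of the episode above 0.006 m).
It fails at once if sender, lamp or faceplate pushed about or picked up (distance of any of sender, lamp, faceplate from where it was at the start of the episode above 0.015 m).
It also fails if it takes over 35 s, if anything falls off the work surface, if the arm or the gripper's body presses on something with over 40 N, if the wrist force passes 120 N, or if a joint passes its speed limit or range.

## Robot

A 7-joint arm with a two-finger parallel gripper is mounted at the origin on the work surface. World frame = base frame: x ahead of the robot, y to its left, z up, the work surface at z = 0. Lengths are in m, angles in rad, forces in N, time in s.
With the tool pointing down it reaches from about 0.4 to 0.85 m from the base axis. Payload 10.4 kg.
Tool frame: the origin (TCP) lies at the very end of the fingers, on their centre line; the grasp point (between the pads) lies 19 mm behind it; z points along the fingers, y is the direction in which the jaws open and shut (so a half turn about z gives the same grasp; the last joint's range is limited). The gripper opens to 87 mm and grips with 3 to 60 N. Pads are 19 mm wide; open, the fingers measure 117 mm over their backs; the gripper's body (75 mm by 190 mm) begins 51 mm behind the grasp point.
Start: joints at [-1.346, 0.332, -0.065, 1.46, 0.022, 1.35, -0.088], TCP at [0.153, 0.606, 0.201] pointing down, gripper open.
Joint ranges: [-2.6, 2.6], [-0.5, 2.12], [-1.47, 1.34], [0.16, 2.42], [-1.27, 4.41], [0.06, 2.06], [-2.6, 2.6]. Speed limits (rad/s): [2.22, 2.22, 2.79, 2.79, 3.14, 3.14, 3.14].

## Interface

Orientations are given as a unit quaternion [x, y, z, w].
In Python, from bench import read_state, camera, close_job gives the robot as it stands.
- The arm moves only by the shell command python3 -m inch 'ROWS' [OPENING] [FORCE]. ROWS is JSON, a list of rows, each a list of 6 numbers: the shift along the tool's x, y, z as a fraction of full scale, then the turn, a rotation vector about the tool's x, y, z as a fraction of full scale. In form: [[tx, ty, tz, ax, ay, az], ...]. A call has 1 to 5 rows; each row shifts and turns the commanded pose from where the row before left it, along the tool's axes as they then stand; what a row does not reach is not made up. Full scale, the value 1, is 0.04 m for a shift and 120 degrees for a turn. A row lasts 1/8 s, in which the tool goes at most 62.5 mm and 10.7 degrees, less where a joint would pass 70% of its speed; a pose out of reach is approached as far as the arm can. A call with a number of a shift or a turn outside -1 to 1 is refused whole. A call with a gripper value outside its range is refused whole. OPENING is the opening, from -1 (shut) to 1 (fully open), so that 0 is half open, set as the call begins (- or left out, the last holds). The fingers move at their own pace and stop on an object; FORCE is the grip in N (left out, the last holds). Time passes only in rows, so rows that do not move let the fingers close. It gives the time, the measured TCP pose, the force and the opening at its end, in the units of the state.
- read_state(): the state, without advancing time (a new reading comes with each control period).
- camera(name): name is "side" or "top"; returns a dict with "img" (420x560x3 uint8, red, green, blue), "depth" (420x560 float32, m along the optical axis (not along the pixel's ray), 0 where there is no reading), "fx", "fy", "cx", "cy" (pixels), "position" and "orientation" of the camera in the world. Camera axes: x right, y down, z forward; pixel columns grow to the right and rows downward; lengths in m; the calibration is good to about 2 mm. A picture is of the moment at which its call begins.
- close_job(): hands the job in, once; it reports no verdict.
The state is a dict: "time": time; "joint_positions": joint angles; "joint_vel": joint speeds; "joint_torque": joint torques, N m; "ee_pos": TCP position; "eef_rot": TCP orientation; "ft_force": force on the tool from outside, world axes, zero at the start; "torque": the same for the moment, N m; "width": finger opening in m.
Only numpy, scipy, OpenCV 4.12 (cv2) and the standard library are available. Lean on these libraries where they do the work, as an engineer would, in place of code of your own. Each camera call takes 0.05 s, during which the arm holds its last target.

## Working session

There is one attempt and no reset: what is moved stays moved. The work goes in short steps, Python scripts to look and compute and a shell command to move; the robot and the scene stay as the last step left them, time stands still between calls to the robot, and variables do not carry over. Pictures are saved under pics/ and viewed, and the job is handed in when it is done.

```bash
mkdir -p pics; ls; python3 - <<'E'
from bench import read_state,camera
import cv2,pickle
print(read_state())
for n in("side","top"):
    c=camera(n); cv2.imwrite(f"pics/{n}0.png",c["img"][:,:,::-1]); pickle.dump(c,open(n+"0.pkl","wb"))
    print({k:v for k,v in c.items() if k not in("img","depth")}, (c["depth"]>0).mean())
E
```

```text
pics
{'time': 0.0, 'joint_positions': array([-1.34560929,  0.33287527, -0.06470958,  1.46092575,  0.02156375,
        1.34988129, -0.08850601]), 'joint_vel': array([-1.71718240e-03,  3.51574833e-04, -1.22188863e-03, -3.61519476e-04,
        8.21106623e-04, -9.44359295e-05, -1.14786389e-03]), 'joint_torque': array([-1.03075977e-04, -6.23264337e+01,  2.45752267e-02, -3.89899886e+01,
       -6.14344189e-02,  3.96138767e-02,  1.57599520e-04]), 'ee_pos': array([0.15317502, 0.60551958, 0.19975928]), 'eef_rot': array([ 1.23568971e-01,  9.92335741e-01, -6.94164042e-04, -7.38158622e-05]), 'ft_force': array([-0.51524775, -0.62422909, -0.75877015]), 'torque': array([-0.04437484, -0.00643713,  0.04548429]), 'width': 0.08717195119119367}
{'fx': 497.78089638168075, 'fy': 497.78089638168075, 'cx': 279.44074628671257, 'cy': 204.4054517191497, 'position': array([ 0.4609467 , -1.05469134,  0.74505391]), 'orientation': array([ 0.86831693, -0.04156711,  0.01521014, -0.4940309 ])} 0.996062925170068
{'fx': 457.56566265939745, 'fy': 457.56566265939745, 'cx': 277.66212292278834, 'cy': 208.2508248531384, 'position': array([0.37534568, 0.06298647, 1.03452103]), 'orientation': array([-0.65274459,  0.75026871, -0.07797035,  0.0702992 ])} 0.9958843537414966
```

View pics/side0.png

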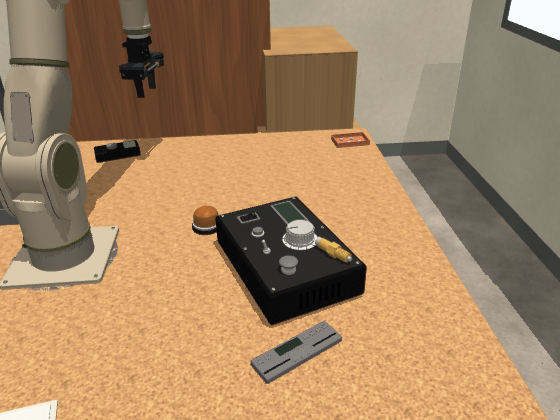

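View pics/top0.png

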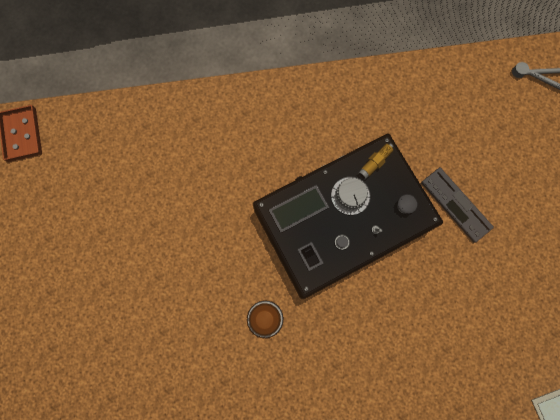

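The side view shows the box with rocker (248,217), output (258,232), toggle (265,245) and test button (288,265). In the top view they are at rocker (311,256), output (342,242), toggle (377,230), test (407,204) and knob (351,195). The lamp is at (265,319) and the sender at (376,162).

```bash
cat >h.py <<'E'
import numpy as np,cv2,pickle
from scipy.spatial.transform import Rotation as R
def cloud(c):
    v,u=np.mgrid[:420,:560]; d=c["depth"]
    p=np.stack([(u-c["cx"])/c["fx"]*d,(v-c["cy"])/c["fy"]*d,d],-1)
    return p@R.from_quat(c["orientation"]).as_matrix().T+c["position"]
def ray(c,u,v,z):
    d=R.from_quat(c["orientation"]).apply([(u-c["cx"])/c["fx"],(v-c["cy"])/c["fy"],1])
    return c["position"]+d*(z-c["position"][2])/d[2]
def proj(c,p):
    q=R.from_quat(c["orientation"]).inv().apply(np.asarray(p)-c["position"])
    return q[...,:2]/q[...,2:]*c["fx"]+[c["cx"],c["cy"]]
E
python3 - <<'E'
from h import *
C={n:pickle.load(open(n+"0.pkl","rb")) for n in("side","top")}
res={}
for n,c in C.items():
    P=cloud(c); z=P[...,2]
    m=(z>0.082)&(z<0.098)&(abs(P[...,0]-.5)<.4)&(abs(P[...,1])<.35)&(c["depth"]>0)
    k,l,s,_=cv2.connectedComponentsWithStats(m.astype(np.uint8)); i=1+s[1:,4].argmax(); m=l==i
    q=P[m]; r=cv2.minAreaRect(q[:,:2].astype(np.float32)); print(n,m.sum(),np.median(q[:,2]),r)
    print(cv2.boxPoints(r))
    tb=P[(z<.02)&(c["depth"]>0)&(abs(P[...,1])<.3)&(P[...,0]>.2)&(P[...,0]<.7)];print("table",np.median(tb[:,2]))
px={"side":dict(rocker=(248,217),out=(258,231),tog=(264,242),test=(288,263),knob=(299,228)),"top":dict(rocker=(311,256),out=(342,242),tog=(377,230),test=(407,204),knob=(351,195))}
for n in px:
    P=cloud(C[n])
    for k,(u,v) in px[n].items(): print(n,k,np.median(P[v-2:v+3,u-2:u+3].reshape(-1,3),0).round(4))
E
```

```text
side 7277 0.08974980251242681 ((0.5461345314979553, -0.1089516282081604), (0.23128516972064972, 0.3436928987503052), 19.719419479370117)
[[ 0.3792902   0.01379764]
 [ 0.4952571  -0.30973983]
 [ 0.71297884 -0.2317009 ]
 [ 0.5970119   0.09183657]]
table -0.00018822076947144772
top 15056 0.08884411917529589 ((0.5471780896186829, -0.10557378828525543), (0.22931639850139618, 0.33945196866989136), 19.901914596557617)
[[ 0.38159105  0.0149847 ]
 [ 0.49714422 -0.3041941 ]
 [ 0.7127651  -0.22613227]
 [ 0.59721196  0.09304652]]
table -0.0012483297476579835
side rocker [ 0.4648 -0.015   0.0946]
side out [ 0.4859 -0.0908  0.1012]
side tog [ 0.496  -0.1595  0.114 ]
side test [ 0.5407 -0.2403  0.1166]
side knob [ 0.5775 -0.125   0.1257]
top rocker [ 0.4658 -0.0153  0.0943]
top out [ 0.4846 -0.082   0.1011]
top tog [ 0.4983 -0.1561  0.1   ]
top test [ 0.5416 -0.2246  0.1164]
top knob [ 0.5748 -0.1132  0.1252]
```

```bash
python3 - <<'E'
from h import *
C={n:pickle.load(open(n+"0.pkl","rb")) for n in("side","top")}
b=np.array([.5467,-.1070]);a=np.radians(19.8);M=np.array([[np.cos(a),-np.sin(a)],[np.sin(a),np.cos(a)]])
pts=dict(rockpiv=(-45,115,95),rockon=(-32.5,115,100.3),out=(-50,43,102),test=(-45,-112,118),knob=(28,-22,126),c1=(-115,170,90),c2=(115,170,90),c3=(115,-170,90),c4=(-115,-170,90))
ims=[]
for n,c in C.items():
    im=cv2.resize(c["img"][:,:,::-1],None,fx=3,fy=3,interpolation=cv2.INTER_CUBIC)
    for k,(x,y,z) in pts.items():
        w=np.r_[b+M@[x/1000,y/1000],z/1000]; u=proj(c,w)*3+1
        if n=="top": print(k,w.round(4))
        cv2.drawMarker(im,tuple(int(t) for t in u),(0,0,255),0,9,1)
    x0,y0=(600,560) if n=="side" else (740,390)
    cv2.imwrite(f"pics/ov_{n}.png",im[y0:y0+500,x0:x0+600])
E
```

```text
rockpiv [ 0.4654 -0.014   0.095 ]
rockon [ 0.4772 -0.0098  0.1003]
out [ 0.4851 -0.0835  0.102 ]
test [ 0.5423 -0.2276  0.118 ]
knob [ 0.5805 -0.1182  0.126 ]
c1 [0.3809 0.014  0.09  ]
c2 [0.5973 0.0919 0.09  ]
c3 [ 0.7125 -0.228   0.09  ]
c4 [ 0.4961 -0.3059  0.09  ]
```

View pics/ov_side.png

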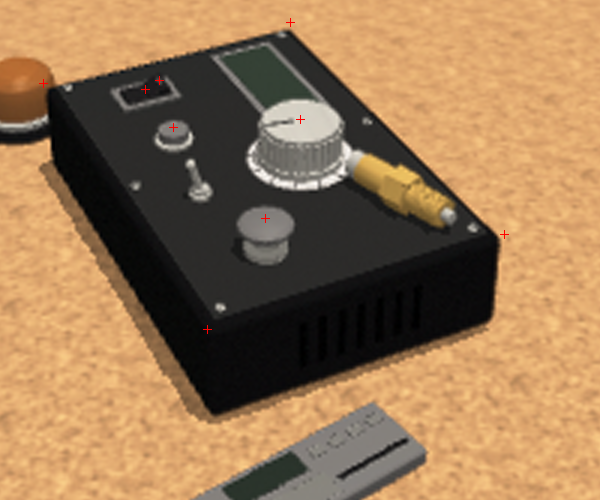

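View pics/ov_top.png

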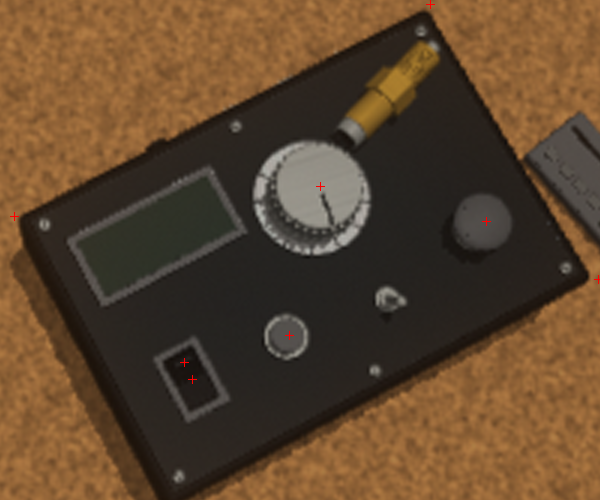

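The predicted marks fall on the controls to within about 2 mm in both views. I'll shut the fingers, so the footprint is about 19 × 30 mm, align the jaw axis with the box's y and move over the rocker.

```bash
python3 -m inch '[[-0.6,0,0,0,0,-0.071],[-0.6,0,0,0,0,-0.071],[-0.6,0,0,0,0,-0.071],[-0.6,0,0,0,0,-0.071],[0,-0.5,0,0,0,0]]' -1 20
python3 -m inch '[[0,-1,0,0,0,0],[0,-1,0,0,0,0],[0,-1,0,0,0,0],[0,-1,0,0,0,0],[0,-1,0,0,0,0]]'
python3 -m inch '[[0,-1,0,0,0,0],[0,-1,0,0,0,0],[0,-1,0,0,0,0],[0,-1,0,0,0,0],[0,-1,0,0,0,0]]'
python3 -m inch '[[0,-1,0,0,0,0],[0,-1,0,0,0,0],[0,-1,0,0,0,0],[0,-1,0,0,0,0],[0,0,0,0,0,0]]'
cat >>h.py <<'E'
B=np.array([.5467,-.1065]);A=np.radians(19.8)
def todo(bx,by,z):
    from bench import read_state
    s=read_state(); r=R.from_quat(s["eef_rot"])
    w=np.r_[B+R.from_euler('z',A).as_matrix()[:2,:2]@[bx,by],z]
    want=R.from_matrix(np.array([[-np.cos(A),-np.sin(A),0],[-np.sin(A),np.cos(A),0],[0,0,-1]]).T)
    print("t",s["time"],"tcp",s["ee_pos"].round(4),"want",w.round(4),"F",s["ft_force"].round(2),"width",round(s["width"],4))
    print("shift fs",(r.inv().apply(w-s["ee_pos"])/.04).round(3),"turn fs",(np.degrees((r.inv()*want).as_rotvec())/120).round(4))
E
python3 -c "
from h import *;todo(-.031,.115,.12)"
```

```text
time: 0.72
ee_pos: [0.2561, 0.5846, 0.1993]
eef_rot: [-0.173, 0.985, -0.001, -0.0]
ft_force: [-0.8, -0.3, 0.6]
width: 0.0446
time: 1.35
ee_pos: [0.323, 0.3952, 0.2003]
eef_rot: [-0.173, 0.985, -0.0, -0.0]
ft_force: [0.7, -0.5, 0.2]
width: 0.0016
time: 1.98
ee_pos: [0.3909, 0.2072, 0.2003]
eef_rot: [-0.173, 0.985, 0.0, -0.0]
ft_force: [-0.6, -1.1, 0.6]
width: 0.0006
time: 2.6
ee_pos: [0.4456, 0.0554, 0.2004]
eef_rot: [-0.17, 0.985, -0.0, -0.0]
ft_force: [0.6, 1.3, -0.7]
width: 0.0005
t 2.6 tcp [0.4456 0.0554 0.2004] want [ 0.4786 -0.0088  0.12  ] F [ 0.61  1.27 -0.67] width 0.0005
shift fs [-0.239 -1.787  2.011] turn fs [-0.0001 -0.0001 -0.0017]
```

```bash
python3 -m inch '[[-0.24,-0.9,0,0,0,0],[0,-0.89,0,0,0,0],[0,0,1,0,0,0],[0,0,1,0,0,0],[0,0,0,0,0,0]]'
python3 - <<'E'
from h import *;todo(-.031,.115,.12)
from bench import camera
for n,(x0,y0) in dict(side=(190,150),top=(240,150)).items():
    c=camera(n);im=cv2.resize(c["img"][y0:y0+160,x0:x0+200,::-1],None,fx=3,fy=3,interpolation=cv2.INTER_CUBIC)
    cv2.imwrite(f"pics/r_{n}.png",im)
E
```

```text
time: 3.22
ee_pos: [0.4763, -0.0053, 0.1183]
eef_rot: [-0.173, 0.985, -0.0, -0.003]
ft_force: [-0.2, -0.7, 0.6]
width: 0.0004
t 3.225 tcp [ 0.4763 -0.0053  0.1183] want [ 0.4786 -0.0088  0.12  ] F [-0.17 -0.7   0.55] width 0.0004
shift fs [-0.023 -0.101 -0.043] turn fs [ 0.0004 -0.0026  0.0011]
```

View pics/r_side.png

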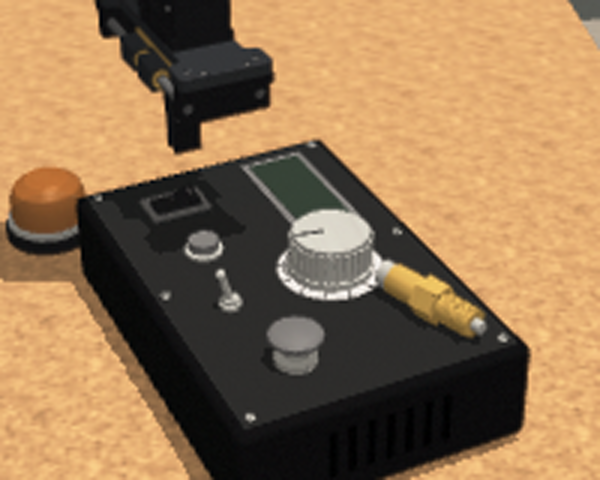

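View pics/r_top.png

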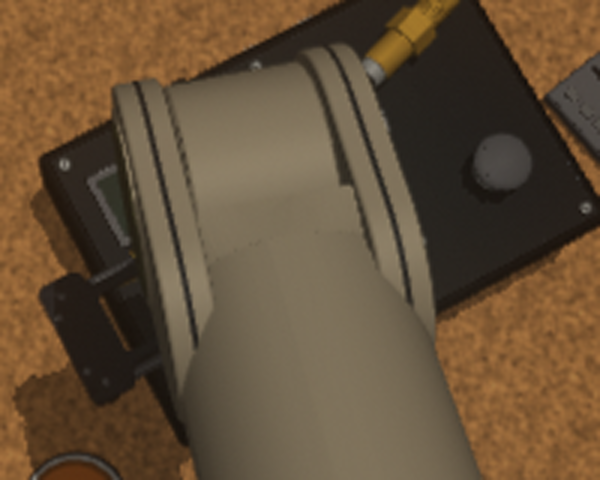

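```bash
python3 - <<'E'
from h import *;todo(-.031,.115,.12)
C=pickle.load(open("side0.pkl","rb"))
for p in([.4763,-.0053,.1183],[.4772,-.0098,.1003]): print((proj(C,p)-[190,150])*3)
from bench import camera
c=camera("side");P=cloud(c)
for u,v in((252,199),(251,196),(253,197)): print(P[v,u])
E
```

```text
t 3.325 tcp [ 0.4789 -0.0053  0.1215] want [ 0.4786 -0.0088  0.12  ] F [ 1.04 -0.49  0.62] width 0.0004
shift fs [ 0.036 -0.079  0.038] turn fs [0.     0.0001 0.001 ]
[186.29461055 168.252924  ]
[188.54804589 189.79366696]
[ 0.47677458 -0.01474289  0.14380623]
[ 0.47474755 -0.01387756  0.15177414]
[ 0.47943277 -0.01348493  0.14847434]
```

```bash
python3 - <<'E'
from h import *;todo(-.031,.115,.12)
from bench import camera
c=camera("side")
im=cv2.resize(c["img"][170:230,220:290,::-1],None,fx=8,fy=8,interpolation=cv2.INTER_CUBIC)
im=(255*(im/255.)**.45).astype(np.uint8)
cv2.imwrite("pics/z_side.png",im)
P=cloud(c)
for v in range(190,216,1): print(v,P[v,252].round(3))
E
```

```text
t 3.375 tcp [ 0.4794 -0.0054  0.1221] want [ 0.4786 -0.0088  0.12  ] F [ 0.18 -0.49  1.17] width 0.0009
shift fs [ 0.049 -0.074  0.052] turn fs [-0.      0.0008  0.001 ]
190 [ 0.476 -0.102  0.217]
191 [ 0.478 -0.016  0.166]
192 [ 0.478 -0.019  0.165]
193 [ 0.478 -0.012  0.159]
194 [ 0.477 -0.015  0.158]
195 [ 0.477 -0.019  0.157]
196 [ 0.477 -0.013  0.151]
197 [ 0.477 -0.018  0.151]
198 [ 0.477 -0.015  0.147]
199 [ 0.477 -0.021  0.147]
200 [0.48  0.228 0.   ]
201 [ 0.48   0.223 -0.   ]
202 [ 0.48   0.221 -0.003]
203 [0.48  0.207 0.002]
204 [0.479 0.201 0.002]
205 [ 0.479  0.199 -0.   ]
206 [ 0.479  0.199 -0.003]
207 [0.477 0.04  0.089]
208 [0.476 0.032 0.09 ]
209 [0.476 0.026 0.091]
210 [0.476 0.019 0.092]
211 [ 0.475 -0.003  0.103]
212 [ 0.475 -0.003  0.1  ]
213 [ 0.475 -0.008  0.1  ]
214 [ 0.475 -0.009  0.098]
215 [ 0.475 -0.018  0.1  ]
```

View pics/z_side.png

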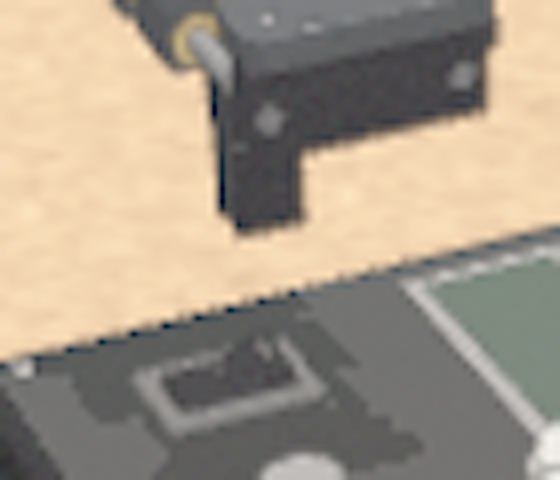

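```bash
python3 - <<'E'
from h import *
from bench import camera,read_state
c=camera("side");P=cloud(c);t=read_state()["ee_pos"];print(t)
m=(P[...,2]>.135)&(P[...,2]<.3)&(abs(P[...,0]-.48)<.2)&(abs(P[...,1])<.2)&(c["depth"]>0)
q=P[m]; e=np.array([[np.cos(A),np.sin(A)],[-np.sin(A),np.cos(A)]])
l=(q[:,:2]-t[:2])@e.T
for z in np.arange(.135,.26,.008):
    s=(q[:,2]>=z)&(q[:,2]<z+.008)
    if s.sum(): print(round(z-t[2],3),s.sum(),"bx",np.percentile(l[s,0],[2,98]).round(3),"by",np.percentile(l[s,1],[2,98]).round(3))
# same for start picture (open)
c=pickle.load(open("side0.pkl","rb"));P=cloud(c);t=np.array([.1532,.6055,.1998]);q=P[(np.linalg.norm(P-t,axis=-1)<.2)&(P[...,2]>.1)]-t
y=np.array([.245,.969]);x=np.array([-.969,.245])
for z in np.arange(-.03,.12,.01):
    s=q[(q[:,2]>=z)&(q[:,2]<z+.01)]
    if len(s): print("open",round(z,3),len(s),np.percentile(s[:,:2]@x,[2,98]).round(3),np.percentile(s[:,:2]@y,[2,98]).round(3))
E
```

```text
[ 0.47960688 -0.00546897  0.12218846]
0.021 30 bx [-0.014  0.008] by [-0.012  0.008]
0.029 31 bx [-0.014  0.007] by [-0.013  0.008]
0.037 28 bx [-0.013  0.008] by [-0.012  0.006]
0.045 18 bx [-0.013  0.003] by [-0.013  0.012]
0.053 7 bx [-0.013 -0.011] by [-0.001  0.01 ]
0.061 8 bx [-0.014 -0.011] by [-0.007  0.011]
0.069 1 bx [-0.014 -0.014] by [0.004 0.004]
0.085 15 bx [-0.035  0.03 ] by [-0.087  0.081]
0.093 144 bx [-0.04   0.032] by [-0.089  0.082]
0.101 189 bx [-0.04   0.031] by [-0.09   0.082]
0.109 234 bx [-0.04   0.028] by [-0.092  0.082]
0.117 126 bx [-0.04   0.033] by [-0.095  0.082]
0.125 208 bx [-0.039  0.03 ] by [-0.098  0.083]
0.133 468 bx [-0.038  0.031] by [-0.095  0.09 ]
open 0.01 1 [-0.006 -0.006] [-0.044 -0.044]
open 0.02 38 [-0.01   0.013] [-0.06   0.049]
open 0.03 39 [-0.01  0.01] [-0.062  0.052]
open 0.04 41 [-0.01   0.013] [-0.058  0.049]
open 0.05 41 [-0.012  0.01 ] [-0.062  0.053]
open 0.06 44 [-0.011  0.012] [-0.063  0.053]
open 0.07 43 [-0.011  0.011] [-0.065  0.056]
open 0.08 18 [-0.015  0.024] [-0.077  0.057]
open 0.09 95 [-0.037  0.037] [-0.093  0.073]
open 0.1 153 [-0.038  0.038] [-0.093  0.073]
open 0.11 137 [-0.038  0.032] [-0.098  0.085]
```

Seen from the side camera, both the finger ends and the body sit about 21 mm higher than the reported TCP z implies. Horizontally they agree within 3 mm. So I'll descend guided by force and camera.

```bash
python3 -m inch '[[0,-0.06,0.4,0,0,0],[0,0,0.3,0,0,0],[0,0,0,0,0,0],[0,0,0,0,0,0]]'
python3 - <<'E'
from h import *;todo(-.031,.115,.08)
from bench import camera
c=camera("side")
im=cv2.resize(c["img"][170:240,220:300,::-1],None,fx=7,fy=7,interpolation=cv2.INTER_CUBIC)
im=(255*(im/255.)**.45).astype(np.uint8)
cv2.imwrite("pics/z2_side.png",im)
E
```

```text
time: 3.98
ee_pos: [0.4794, -0.0082, 0.0925]
eef_rot: [-0.173, 0.985, -0.0, -0.0]
ft_force: [-0.3, 0.3, 0.6]
width: 0.0005
t 3.975 tcp [ 0.4794 -0.0082  0.0925] want [ 0.4786 -0.0088  0.08  ] F [-0.33  0.25  0.63] width 0.0005
shift fs [ 0.024 -0.007  0.313] turn fs [ 0.     -0.0001  0.0006]
```

View pics/z2_side.png

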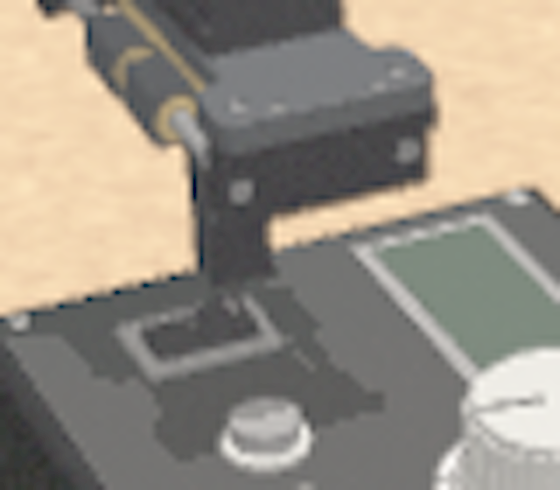

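The fingers are just above the raised end (finger tip at crop (235,280), raised end at crop (235,300)). I'll continue in small steps.

```bash
python3 -m inch '[[0,0,0.2,0,0,0],[0,0,0.05,0,0,0],[0,0,0,0,0,0]]'
python3 -m inch '[[0,0,0.05,0,0,0],[0,0,0.05,0,0,0],[0,0,0,0,0,0]]'
python3 -m inch '[[0,0,0.05,0,0,0],[0,0,0,0,0,0]]'
python3 -m inch '[[0,0,0.05,0,0,0],[0,0,0,0,0,0]]'
```

```text
time: 4.4
ee_pos: [0.4792, -0.0082, 0.0823]
eef_rot: [-0.173, 0.985, 0.0, -0.0]
ft_force: [0.2, 0.6, -0.7]
width: 0.0001
time: 4.78
ee_pos: [0.48, -0.008, 0.0789]
eef_rot: [-0.173, 0.985, 0.0, 0.001]
ft_force: [2.3, 0.5, 3.4]
width: 0.0004
time: 5.03
ee_pos: [0.4804, -0.0078, 0.077]
eef_rot: [-0.173, 0.985, 0.0, 0.001]
ft_force: [3.5, 1.7, 4.2]
width: 0.0005
time: 5.28
ee_pos: [0.4801, -0.0079, 0.0749]
eef_rot: [-0.173, 0.985, 0.0, 0.001]
ft_force: [3.7, 1.3, 5.0]
width: 0.0004
```

```bash
python3 -m inch '[[0,0,0.05,0,0,0],[0,0,0,0,0,0]]'
python3 -m inch '[[0,0,0.05,0,0,0],[0,0,0,0,0,0]]'
```

```text
time: 5.52
ee_pos: [0.4803, -0.0079, 0.0734]
eef_rot: [-0.173, 0.985, 0.0, 0.001]
ft_force: [1.8, 2.0, 9.4]
width: 0.0005
time: 5.78
ee_pos: [0.4805, -0.0078, 0.073]
eef_rot: [-0.173, 0.985, 0.001, 0.001]
ft_force: [-7.7, 1.2, 32.5]
width: 0.0005
```

The stop was reached: force rose to 32 N at TCP z 0.073, which matches a finger end offset of 22 mm. I'll lift and check.

```bash
python3 -m inch '[[0,0,-1,0,0,0],[0,-0.9,0,0,0,0],[0,-0.9,0,0,0,0],[0,0,0,0,0,0],[0,0,0,0,0,0]]'
python3 - <<'E'
from h import *;todo(-.051,.043,.09)
from bench import camera
c=camera("side")
im=cv2.resize(c["img"][170:240,220:300,::-1],None,fx=7,fy=7,interpolation=cv2.INTER_CUBIC)
im=(255*(im/255.)**.45).astype(np.uint8)
cv2.imwrite("pics/z3_side.png",im)
E
```

```text
time: 6.4
ee_pos: [0.5028, -0.0755, 0.1098]
eef_rot: [-0.173, 0.985, 0.0, -0.001]
ft_force: [-0.5, 0.4, 0.2]
width: 0.0006
t 6.4 tcp [ 0.5028 -0.0755  0.1098] want [ 0.4841 -0.0833  0.09  ] F [-0.48  0.4   0.18] width 0.0006
shift fs [ 0.505 -0.026  0.496] turn fs [ 0.0004 -0.001   0.0006]
```

View pics/z3_side.png

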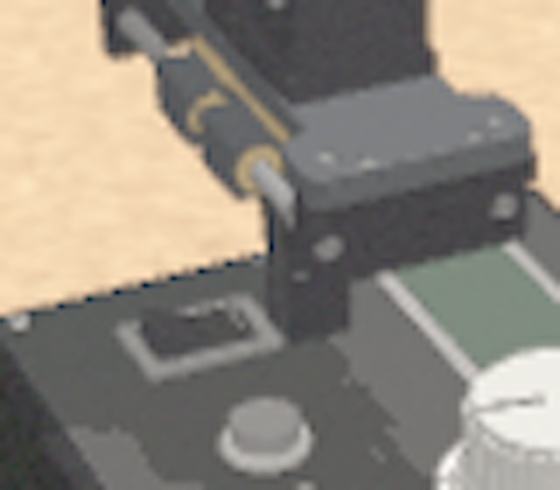

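The rocker's near end is now raised (crop (155,320)) and its far half is level, so it is on. Next is the output button.

```bash
python3 -m inch '[[0.47,-0.03,0,0,0,0],[0,0,0.4,0,0,0],[0,0,0.25,0,0,0],[0,0,0,0,0,0],[0,0,0,0,0,0]]'
python3 - <<'E'
from h import *;todo(-.051,.043,.08)
from bench import camera
c=camera("side")
im=cv2.resize(c["img"][170:250,220:310,::-1],None,fx=6,fy=6,interpolation=cv2.INTER_CUBIC)
im=(255*(im/255.)**.45).astype(np.uint8)
cv2.imwrite("pics/z4_side.png",im)
E
```

```text
time: 7.08
ee_pos: [0.4869, -0.0832, 0.0845]
eef_rot: [-0.173, 0.985, -0.0, -0.0]
ft_force: [-1.1, 0.3, 0.5]
width: 0.0003
t 7.075 tcp [ 0.4869 -0.0832  0.0845] want [ 0.4841 -0.0833  0.08  ] F [-1.11  0.25  0.48] width 0.0003
shift fs [0.064 0.021 0.112] turn fs [-0.0001 -0.0001  0.0009]
```

View pics/z4_side.png

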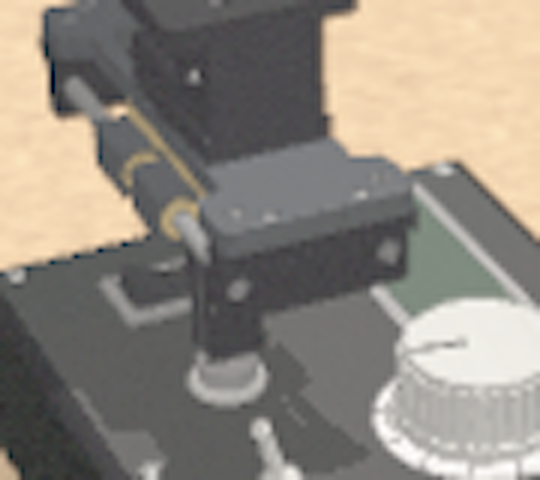

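The closed fingers (crop (228,350)) are centred over the output button (crop (228,375)), with the toggle and knob clear. Pressing.

```bash
python3 -m inch '[[0,0,0.1,0,0,0],[0,0,0.05,0,0,0],[0,0,0.05,0,0,0],[0,0,0,0,0,0]]'
python3 -m inch '[[0,0,0.05,0,0,0],[0,0,0,0,0,0]]'
python3 -m inch '[[0,0,0.05,0,0,0],[0,0,0,0,0,0]]'
```

```text
time: 7.62
ee_pos: [0.4868, -0.0834, 0.0766]
eef_rot: [-0.173, 0.985, -0.0, 0.0]
ft_force: [1.3, 0.1, 2.3]
width: 0.0009
time: 7.88
ee_pos: [0.4867, -0.0834, 0.0745]
eef_rot: [-0.173, 0.985, -0.0, 0.0]
ft_force: [1.4, 0.1, 1.7]
width: 0.0005
time: 8.12
ee_pos: [0.4869, -0.0834, 0.0742]
eef_rot: [-0.172, 0.985, 0.001, 0.0]
ft_force: [-8.5, 1.8, 26.7]
width: 0.0003
```

The firm stop was reached at TCP z 0.0742. I'll lift well clear of the toggle and move over the test button.

```bash
python3 -m inch '[[0,0,-1,0,0,0],[0,0,-0.6,0,0,0],[0,0,0,0,0,0],[0,0,0,0,0,0]]'
python3 - <<'E'
from h import *;todo(-.045,-.112,.125)
from bench import camera
c=camera("side")
im=cv2.resize(c["img"][170:290,220:350,::-1],None,fx=5,fy=5,interpolation=cv2.INTER_CUBIC)
im=(255*(im/255.)**.45).astype(np.uint8)
cv2.imwrite("pics/z5_side.png",im)
E
```

```text
time: 8.62
ee_pos: [0.4858, -0.0833, 0.1355]
eef_rot: [-0.173, 0.985, 0.0, -0.001]
ft_force: [-0.1, 0.7, -0.5]
width: 0.0002
t 8.625 tcp [ 0.4858 -0.0833  0.1355] want [ 0.5423 -0.2271  0.125 ] F [-0.09  0.68 -0.52] width 0.0002
shift fs [-0.105 -3.862  0.26 ] turn fs [ 0.0003 -0.0007  0.0007]
```

View pics/z5_side.png

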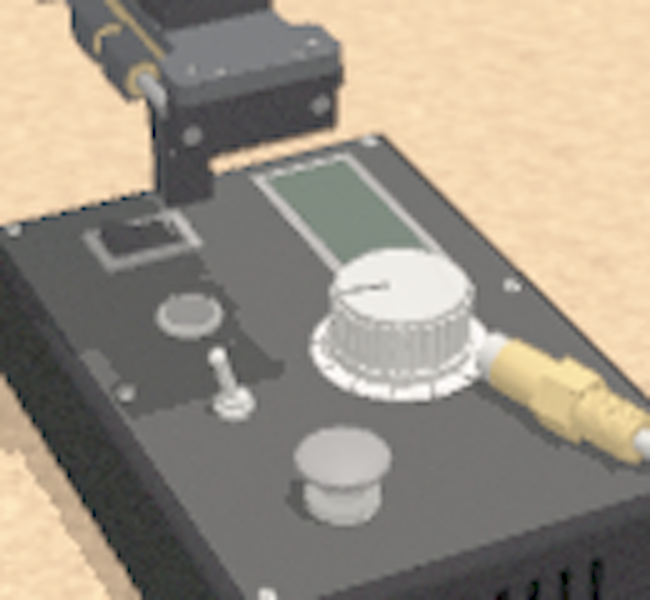

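The output button now sits just above its collar (crop (190,313)). The rocker is still on, and the toggle and knob are unmoved.

```bash
python3 -m inch '[[-0.1,-0.96,0,0,0,0],[0,-0.96,0,0,0,0],[0,-0.96,0,0,0,0],[0,-0.96,0,0,0,0],[0,0,0,0,0,0]]'
python3 -m inch '[[0,0,0,0,0,0],[0,0,0.4,0,0,0],[0,0,0.2,0,0,0],[0,0,0,0,0,0],[0,0,0,0,0,0]]'
python3 - <<'E'
from h import *;todo(-.045,-.112,.096)
from bench import camera
c=camera("side")
im=cv2.resize(c["img"][190:310,220:350,::-1],None,fx=5,fy=5,interpolation=cv2.INTER_CUBIC)
im=(255*(im/255.)**.45).astype(np.uint8)
cv2.imwrite("pics/z6_side.png",im)
E
```

```text
time: 9.3
ee_pos: [0.5416, -0.2296, 0.135]
eef_rot: [-0.171, 0.985, -0.001, -0.001]
ft_force: [-0.6, -0.2, -0.1]
width: 0.0004
time: 9.93
ee_pos: [0.5427, -0.2264, 0.1127]
eef_rot: [-0.173, 0.985, -0.0, 0.0]
ft_force: [0.1, -0.1, -0.5]
width: 0.0001
t 9.925 tcp [ 0.5427 -0.2264  0.1127] want [ 0.5423 -0.2271  0.096 ] F [ 0.07 -0.1  -0.47] width 0.0001
shift fs [ 0.016 -0.014  0.417] turn fs [-0.      0.0001  0.0008]
```

View pics/z6_side.png

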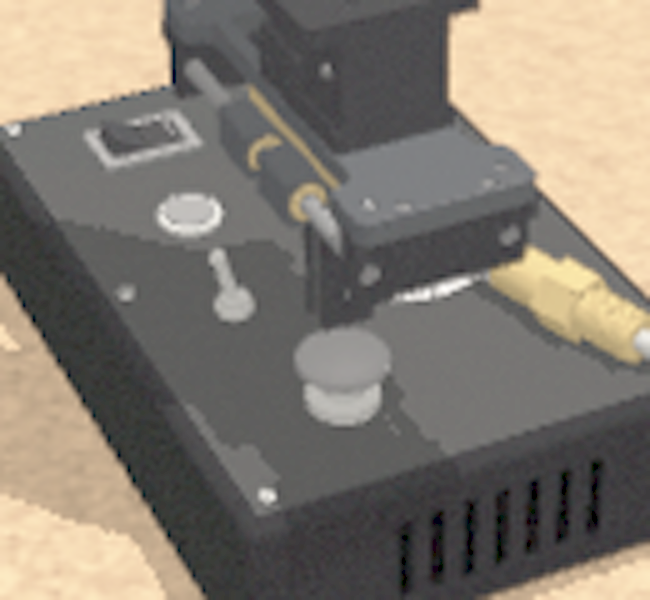

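The fingers are above the mushroom head (crop (342,355)), which should be touched at TCP z ≈ 0.096. Now I'll press it.

```bash
python3 -m inch '[[0,0,0.3,0,0,0],[0,0,0.15,0,0,0],[0,0,0.05,0,0,0],[0,0,0,0,0,0]]'
python3 -m inch '[[0,0,0.05,0,0,0],[0,0,0,0,0,0]]'
python3 -m inch '[[0,0,0.04,0,0,0],[0,0,0,0,0,0]]'
```

```text
time: 10.48
ee_pos: [0.5425, -0.2263, 0.0926]
eef_rot: [-0.173, 0.985, 0.0, -0.0]
ft_force: [-1.5, 2.2, 4.4]
width: 0.0005
time: 10.72
ee_pos: [0.5426, -0.2264, 0.0908]
eef_rot: [-0.173, 0.985, 0.0, 0.0]
ft_force: [-2.9, 1.3, 6.0]
width: 0.0003
time: 10.98
ee_pos: [0.5426, -0.2264, 0.0902]
eef_rot: [-0.173, 0.985, 0.0, 0.0]
ft_force: [-6.0, 3.8, 14.6]
width: 0.0008
```

```bash
python3 -m inch '[[0,0,0.02,0,0,0],[0,0,0,0,0,0],[0,0,0,0,0,0],[0,0,0,0,0,0],[0,0,0,0,0,0]]'
python3 - <<'E'
from h import *
from bench import camera
c=camera("side")
im=cv2.resize(c["img"][190:310,220:350,::-1],None,fx=5,fy=5,interpolation=cv2.INTER_CUBIC)
im=(255*(im/255.)**.45).astype(np.uint8)
cv2.imwrite("pics/z7_side.png",im)
todo(-.045,-.112,.09)
E
```

```text
time: 11.6
ee_pos: [0.5427, -0.2264, 0.0901]
eef_rot: [-0.173, 0.985, 0.001, 0.0]
ft_force: [-9.2, 5.0, 21.7]
width: 0.0004
t 11.65 tcp [ 0.5427 -0.2264  0.0901] want [ 0.5423 -0.2271  0.09  ] F [-9.83  4.64 22.38] width 0.0002
shift fs [ 0.016 -0.015  0.002] turn fs [0.0004 0.0005 0.0006]
```

View pics/z7_side.png

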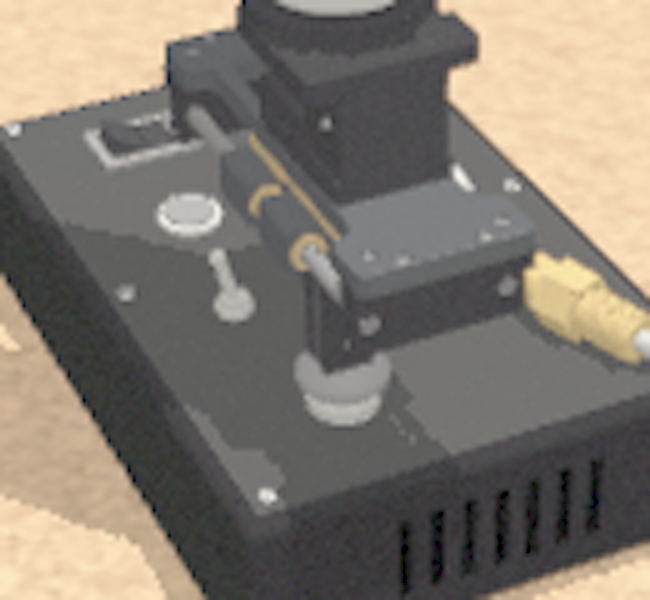

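The mushroom head is down on its collar under the fingers (crop (342,380)), held at the stop with about 22 N. The rocker is on, the output button is in, and the toggle and sender have not moved. Handing in.

```bash
python3 -c "
from bench import close_job
print(close_job())"
```

```text
the job is handed in; nothing more can be done
None
```

I ran the self-test in the required order and handed the job in at 11.7 s with the test button still held down. No verdict was reported.

| Step | Where it stopped | Force at the stop |
|---|---|---|
| Power rocker | TCP z 0.073 | 32 N |
| Output button | TCP z 0.074 | 27 N |
| Test button (held) | TCP z 0.090 | about 22 N |

**Last checks:** the final side picture shows the rocker on, the output button in and the mushroom head down. The toggle and sender look unmoved. The gripper hid the knob in that last picture; it looked unmoved in the one before the test press. I did not re-check the lamp and faceplate after the start, but the arm never came near them.

**One disagreement:** with the fingers shut, their ends measured about 22 mm higher in the camera than the reported TCP z. The heights where each control was touched and stopped fitted that offset, so I used force and the camera for depth. Sideways, the two agreed within about 3 mm.

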